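# Put the bench kit back on its shadow pads

## Robot

A 6-joint arm with a two-finger parallel gripper is mounted at the origin on a cart in front of the work surface, level with it; the furniture and walls round the work are solid. World frame = base frame: x ahead of the robot, y to its left, z up, the work surface at z = 0. Lengths are in m, angles in degrees, forces in N, time in s.
With the tool pointing down it reaches from about 0.4 to 0.825 m from the base axis. Payload 7 kg.
Tool frame: the origin (TCP) lies between the finger pads; the fingertips stand 25 mm ahead of it and the grasp point (between the pads) lies 6 mm ahead of it; z points along the fingers, y is the line along which they close (so a half turn about z gives the same grasp; the last joint's range is limited). The gripper opens to 88 mm and grips with 3 to 60 N. Pads are 19 mm wide; open, the fingers measure 130 mm over their backs; the gripper's body (78 mm by 193 mm) begins 47 mm behind the grasp point.
Start: joints at [-56.717, 20.546, 0.682, 0, -70.136, -16.507], TCP at [0.195, -0.646, 0.252] pointing down, gripper open.
Joint ranges: [-176.03, 176.03], [-82.01, 121.73], [-58.28, 71.71], [-173.87, 95.51], [-174.79, -0.11], [-173.66, 173.66]. Speed limits (degrees/s): [136.94, 136.94, 172.46, 180, 180, 180].

## Interface

Orientations are given as [roll, pitch, yaw] about the fixed x, y, z axes, in that order (R = Rz(yaw) Ry(pitch) Rx(roll)).
In Python, from plant import r gives the robot as it stands.
- The arm moves only by the shell command python3 -m crank 'ROWS' [FORCE]. ROWS is JSON, a list of rows, each a list of 3 entries, a list of its own where there are three numbers: the turn, a rotation vector about the tool's x, y, z in degrees, then the shift along the tool's x, y, z in cm, then the closure, from -1 (fully open) to 1 (shut). In form: [[[wx, wy, wz], [dx, dy, dz], fingers], ...]. A call has 1 to 8 rows; each row shifts and turns the commanded pose from where the row before left it, along the tool's axes as they then stand; what a row does not reach is not made up. A row lasts 1/10 s, in which the tool goes at most 50 mm and 8.59 degrees, less where a joint would pass 70% of its speed; a pose out of reach is approached as far as the arm can. A call with a gripper value outside its range is refused whole. The fingers move at their own pace and stop on an object; FORCE is the grip in N (left out, the last holds). Time passes only in rows, so rows that do not move let the fingers close. It gives the time, the measured TCP pose, the force, the opening and the grip force at its end, in the units of the state.
- r.get_state(): the state, without advancing time (a new reading comes with each control period).
- r.capture(name): name is "side" or "top" or "wrist"; returns a dict with "color" (400x640x3 uint8, red, green, blue), "range_z" (400x640 float32, m along the optical axis (not along the pixel's ray), 0 where there is no reading), "intrinsics" (3x3 intrinsics, pixels), "world_from_camera" (4x4, takes a point from camera to world coordinates); the wrist camera has in their place "hand_eye" (4x4, takes a point from camera to tool coordinates, whose origin is the TCP and whose axes are the flange's). Camera axes: x right, y down, z forward; pixel columns grow to the right and rows downward; lengths in m; the calibration is good to about 2 mm. A picture is of the moment at which its call begins: read the wrist's pose just before it.
- r.close_job(): hands the job in; it is judged then, once.
The state is a dict: "time_s": time; "joints": joint angles; "qd": joint speeds; "joint_torque": joint torques, N m; "tcp_pos": TCP position; "eef_rot": TCP orientation; "contact_force": force on the tool from outside, world axes, zero at the start; "moment": the same for the moment, N m; "gripper_width": finger opening in m; "gripper_force": force on a finger pad.
Only numpy, scipy, OpenCV 4.12 (cv2) and the standard library are available. Lean on these libraries where they do the work, as an engineer would, in place of code of your own. Each camera call takes 0.05 s, during which the arm holds its last target. There are 200 camera calls.

## Task

Put the large bottle, the small bottle, the pad of sticky notes and the forceps back on the white shadow pads: each thing goes on the pad whose grey silhouette has its shape and size, centred on the silhouette and, for the two long ones, lined up with it (either way round). Carry the bottles upright and leave them standing, and do not displace or tip over the empty beaker or the orange cap that stand among the things.

Things in the scene. Friction and masses are not known exactly. Their poses are not given: they have to be found in the camera images.
- large_bottle: Larger of the two reagent bottles: clear glass, round, blue screw cap, standing; 56 mm diameter, 102 mm tall over the cap; the body is straight-sided up to about 65 mm, the cap is 35 mm across, from 82 to 102 mm height. About 0.2 kg. Best gripped by the body. Origin at the centre of its underside, z up.
- small_bottle: Smaller reagent bottle: clear glass, round, red screw cap, standing; 45 mm diameter, 82 mm tall; the body is straight-sided up to about 50 mm, the cap is 28 mm across, from 66 to 82 mm height. About 0.1 kg. Best gripped by the body. Origin at the centre of its underside, z up.
- sticky_notes: Pad of pink sticky notes, a plain flat block 50 mm (x) by 76 mm (y) by 12 mm high, lying flat. About 0.06 kg. Origin at the centre of its underside, z up.
- forceps: Steel forceps lying flat, 128 mm long (x), at most 13 mm wide (y), 8 mm high. About 0.03 kg. Grip them across the width at mid-length. Origin at the middle of the underside, z up.
- wide_round_pad: Pad for the large bottle: disc of 92 mm diameter with a round grey silhouette of 59 mm. Fixed plate of white plastic, 4 mm thick, lying on the bench; origin at the centre of its underside, z up.
- small_round_pad: Pad for the small bottle: disc of 68 mm diameter with a round grey silhouette of 47 mm. Fixed plate of white plastic, 4 mm thick, lying on the bench; origin at the centre of its underside, z up.
- oblong_pad: Pad for the sticky notes: plate 80 mm (x) by 106 mm (y) with an oblong grey silhouette 53 mm (x) by 79 mm (y). Fixed plate of white plastic, 4 mm thick, lying on the bench; origin at the centre of its underside, z up.
- slim_pad: Pad for the forceps: narrow plate 150 mm (x) by 40 mm (y) with a slim grey silhouette 130 mm (x) by 15 mm (y). Fixed plate of white plastic, 4 mm thick, lying on the bench; origin at the centre of its underside, z up.
- beaker: Bystander, to be left alone: small empty glass beaker, loose, 52 mm diameter, 62 mm tall. Origin at the centre of its underside, z up.
- spray_cap: Bystander, to be left alone: orange plastic cap, loose, 34 mm diameter, 16 mm high. About 40 mm behind it (farther from the robot) stand the fronts of two dry baths, which slope up and back to about 0.22 m height: keep in front of them when carrying things from one side to the other. Origin at the centre of its underside, z up.

How it is judged:
By the outcome, as a careful person would: the job done as asked, in the order asked, and still so for the second after the job is handed in, with the robot touching nothing.
It also fails if it takes over 128 s, if anything falls off the work surface, if the arm or the gripper's body presses on something with over 40 N, if the wrist force passes 120 N, or if a joint passes its speed limit or range.

## Working session

There is one attempt and no reset: what is moved stays moved. The work goes in short steps, Python scripts to look and compute and a shell command to move; the robot and the scene stay as the last step left them, time stands still between calls to the robot, and variables do not carry over. Pictures are saved under pics/ and viewed, at most 14 in all, crops included, and the job is handed in when it is done.

```bash
ls; mkdir -p pics; cat > h.py <<'E'
import numpy as np,cv2
from plant import r
from scipy.spatial.transform import Rotation as R
def cap(n):
    s=r.get_state(); c=r.capture(n)
    if n=="wrist":
        T=np.eye(4);T[:3,:3]=R.from_euler('xyz',s['eef_rot'],degrees=True).as_matrix();T[:3,3]=s['tcp_pos']
        c['world_from_camera']=T@c['hand_eye']
    return c
def ray(c,uv,z):
    K=np.array(c['intrinsics']);T=np.array(c['world_from_camera'])
    uv=np.atleast_2d(np.array(uv,float))
    d=np.c_[uv,np.ones(len(uv))]@np.linalg.inv(K).T@T[:3,:3].T
    o=T[:3,3]; return o+d*((z-o[2])/d[:,2])[:,None]
def save(c,n): cv2.imwrite('pics/'+n+'.png',c['color'][:,:,::-1])
E
python3 - <<'E'
from h import *
for n in("top","side"):
    c=cap(n);save(c,n);print(n,np.round(c['world_from_camera'],3).tolist(),np.round(c['intrinsics'],1).tolist())
    np.savez('pics/'+n,**{k:np.array(v) for k,v in c.items()})
print(r.get_state())
E
```

```text
pics
top [[0.029, -0.988, 0.15, 0.331], [-1.0, -0.029, 0.001, -0.019], [0.003, -0.15, -0.989, 1.16], [0.0, 0.0, 0.0, 1.0]] [[432.8, 0.0, 320.8], [0.0, 432.8, 202.8], [0.0, 0.0, 1.0]]
side [[0.998, -0.039, 0.054, 0.463], [-0.064, -0.363, 0.929, -1.043], [-0.017, -0.931, -0.365, 0.435], [0.0, 0.0, 0.0, 1.0]] [[424.5, 0.0, 313.9], [0.0, 424.5, 196.0], [0.0, 0.0, 1.0]]
{'time_s': 0.1, 'joints': array([-5.67149975e+01,  2.05882223e+01,  6.39644429e-01, -1.87383640e-02,
       -7.01362841e+01, -1.65091174e+01]), 'qd': array([-0.04025319, -0.11110997,  0.05100545, -0.0788568 , -0.01105172,
       -0.04011747]), 'joint_torque': array([-2.03228039e-03, -5.84163094e+01,  2.93750238e+01,  7.01557025e+00,
        1.01719241e-02, -5.94124822e-05]), 'tcp_pos': array([ 0.19471716, -0.64588705,  0.25070786]), 'eef_rot': array([ 1.79913630e+02, -7.22741599e-03, -1.63230490e+02]), 'contact_force': array([0.07099612, 0.57205615, 0.29713086]), 'moment': array([-0.01492894,  0.0382292 , -0.01606825]), 'gripper_force': 0.0, 'gripper_width': 0.08762830213039892}
```

View pics/top.png

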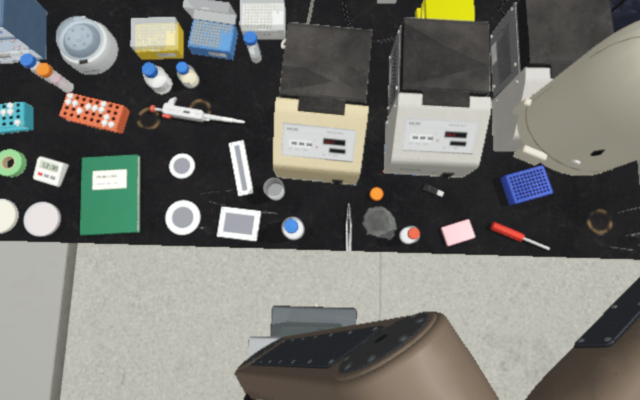

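View pics/side.png

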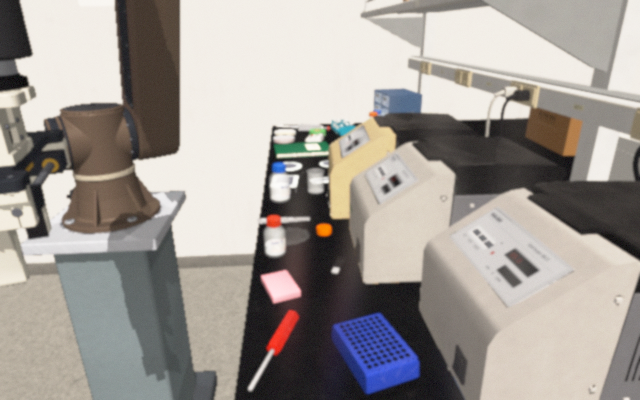

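The top view shows the pads at the left: small round (181,166), wide round (182,217), slim (240,167) and oblong (239,223). The large bottle is at (292,229), forceps (348,227), small bottle (410,235), notes (458,232), beaker (274,187) and orange cap (376,193). The side view confirms that everything is standing or lying as described.

```bash
python3 - <<'E'
from h import *
c=dict(np.load('pics/top.npz'));im=c['color'];hsv=cv2.cvtColor(im,cv2.COLOR_RGB2HSV)
def blob(name,mask,box,z):
    x0,y0,x1,y1=box;m=np.zeros_like(mask);m[y0:y1,x0:x1]=mask[y0:y1,x0:x1]
    cs,_=cv2.findContours(m,cv2.RETR_EXTERNAL,cv2.CHAIN_APPROX_NONE)
    k=max(cs,key=cv2.contourArea)
    P=ray(c,k[:,0,:],z)[:,:2]
    (cx,cy),(w,h),a=cv2.minAreaRect((P*1000).astype(np.float32))
    b=cv2.boxPoints(((cx,cy),(w,h),a));e=[b[1]-b[0],b[2]-b[1]];L=max(e,key=np.linalg.norm)
    print(name,'c',round(cx,1),round(cy,1),'wh',round(min(w,h),1),round(max(w,h),1),'long-axis yaw',round(np.degrees(np.arctan2(L[1],L[0]))%180,1),'r',round(np.hypot(cx,cy)))
H,S,V=[hsv[...,i] for i in range(3)]
white=((V>150)&(S<60)).astype(np.uint8);br=((V>90)).astype(np.uint8)
blob('small_round',br,(163,145,200,185),.004)
blob('wide_round',br,(160,195,204,240),.004)
blob('slim',br,(222,135,256,200),.004)
blob('oblong',br,(212,203,265,243),.004)
blob('forceps',br,(338,200,358,252),.006)
blob('notes',((H>150)&(S>25)&(V>100)).astype(np.uint8),(436,212,480,250),.012)
blob('redcap',(((H>165)|(H<8))&(S>100)&(V>90)).astype(np.uint8),(395,220,425,250),.08)
blob('bluecap',((H>95)&(H<125)&(S>100)&(V>70)).astype(np.uint8),(278,212,308,245),.10)
blob('orange',((H>5)&(H<22)&(S>120)&(V>90)).astype(np.uint8),(365,182,390,205),.016)
blob('beaker',(V>60).astype(np.uint8),(260,172,288,202),.03)
E
```

```text
small_round c 598.2 367.2 wh 70.1 71.4 long-axis yaw 91.7 r 702
wide_round c 457.0 352.5 wh 94.9 95.6 long-axis yaw 48.0 r 577
slim c 597.5 204.7 wh 45.6 155.5 long-axis yaw 13.6 r 632
oblong c 444.4 201.1 wh 85.9 111.7 long-axis yaw 84.8 r 488
forceps c 438.0 -103.3 wh 49.3 131.8 long-axis yaw 169.5 r 450
notes c 436.8 -384.2 wh 55.3 82.6 long-axis yaw 108.7 r 582
redcap c 425.6 -252.3 wh 26.1 28.8 long-axis yaw 135.7 r 495
bluecap c 432.9 55.0 wh 32.0 32.2 long-axis yaw 2.1 r 436
orange c 533.8 -165.1 wh 36.0 36.8 long-axis yaw 136.4 r 559
beaker c 543.8 105.3 wh 63.6 75.7 long-axis yaw 1.7 r 554
```

```bash
cat >>h.py <<'E'
def goto(x,y,z,yaw=None):
    "print yaw turn (tool wz) then tool shift in cm (axes after turn)"
    s=r.get_state();y0=s['eef_rot'][2];p=s['tcp_pos']
    w=y0 if yaw is None else yaw
    M=R.from_euler('xyz',[180,0,w],degrees=True).as_matrix()
    print('rot',np.round(s['eef_rot'],2),'pos',np.round(p,4),'wz',round((y0-w+180)%360-180,2),'shift cm',np.round(M.T@(np.array([x,y,z])-p)*100,2))
E
python3 -m crank '[[[0,0,8.4],[0,0,0],-1],[[0,0,8.4],[0,0,0],-1],[[0,0,0],[-2.9,3.7,0],-1],[[0,0,0],[-2.9,3.7,0],-1],[[0,0,0],[-2.9,3.7,0],-1],[[0,0,0],[-2.9,3.7,0],-1],[[0,0,0],[-2.9,3.7,0],-1],[[0,0,0],[-2.9,3.7,0],-1]]'
python3 - <<'E'
from h import *
goto(.43,.055,.25,180)
c=cap('wrist');print(np.round(c['hand_eye'],3),c['intrinsics'][0])
t=dict(np.load('pics/top.npz'));T=t['world_from_camera'];K=t['intrinsics']
v,u=np.mgrid[:400,:640];z=t['range_z'];P=np.stack([(u-K[0,2])*z/K[0,0],(v-K[1,2])*z/K[1,1],z],-1)@T[:3,:3].T+T[:3,3]
for x in np.arange(.5,.76,.03):
    row=[]
    for y in np.arange(-.04,.26,.03):
        m=(abs(P[...,0]-x)<.015)&(abs(P[...,1]-y)<.015)&(z>0);row.append(round(float(P[...,2][m].max()),3) if m.any() else -1)
    print(round(x,2),row)
E
```

```text
time_s: 0.9
tcp_pos: [0.3696, -0.4226, 0.2514]
eef_rot: [180.0, -0.0, 180.0]
contact_force: [1.4, -0.6, 0.5]
gripper_width: 0.0879
gripper_force: 0.0
rot [ 1.7998e+02 -1.0000e-02  1.7997e+02] pos [ 0.3696 -0.4226  0.2514] wz -0.03 shift cm [-6.04 47.76  0.14]
[[-0.    -0.955 -0.297  0.081]
 [ 1.    -0.    -0.     0.   ]
 [ 0.    -0.297  0.955 -0.133]
 [ 0.     0.     0.     1.   ]] [277.84801567   0.         320.81482283]
0.5 [0.005, 0.006, 0.008, 0.007, 0.06, 0.066, 0.007, 0.006, 0.006, 0.008]
0.53 [0.006, 0.005, 0.006, 0.005, 0.066, 0.065, 0.064, 0.009, 0.01, 0.005]
0.56 [0.149, 0.147, 0.145, 0.143, 0.142, 0.135, 0.065, 0.008, 0.011, 0.008]
0.59 [0.168, 0.168, 0.168, 0.165, 0.163, 0.159, 0.005, 0.009, 0.012, 0.009]
0.62 [0.189, 0.187, 0.185, 0.185, 0.183, 0.179, 0.007, 0.006, 0.012, 0.009]
0.65 [0.209, 0.206, 0.204, 0.203, 0.204, 0.198, 0.005, 0.006, 0.01, 0.011]
0.68 [0.233, 0.233, 0.232, 0.231, 0.218, 0.211, 0.007, 0.008, 0.01, 0.008]
0.71 [0.232, 0.234, 0.233, 0.231, 0.229, 0.006, 0.006, 0.006, 0.019, 0.018]
0.74 [0.231, 0.231, 0.231, 0.233, 0.23, 0.005, 0.007, 0.007, 0.018, 0.022]
```

```bash
python3 -m crank '[[[0,0,0],[-2,4,0],-1],[[0,0,0],[-2,4,0],-1],[[0,0,0],[-2,4,0],-1],[[0,0,0],[0,4,0],-1],[[0,0,0],[0,4,0],-1],[[0,0,0],[0,4,0],-1],[[0,0,0],[0,4,0],-1],[[0,0,0],[0,4,0],-1]]' >/dev/null
python3 -m crank '[[[0,0,0],[0,4,0],-1],[[0,0,0],[0,4,0],-1],[[0,0,0],[0,4,0],-1],[[0,0,0],[0,4,0],-1],[[0,0,0],[0,0,0],-1]]'
python3 - <<'E'
from h import *
goto(.433,.055,.25,180)
c=cap('wrist');save(c,'w1')
E
```

```text
time_s: 2.25
tcp_pos: [0.4292, 0.0591, 0.2516]
eef_rot: [180.0, 0.0, -179.8]
contact_force: [-0.6, 0.6, -0.5]
gripper_width: 0.0876
gripper_force: 0.0
rot [ 1.7996e+02  2.0000e-02 -1.7979e+02] pos [0.4292 0.0591 0.2516] wz 0.21 shift cm [-0.38 -0.41  0.16]
```

View pics/w1.png

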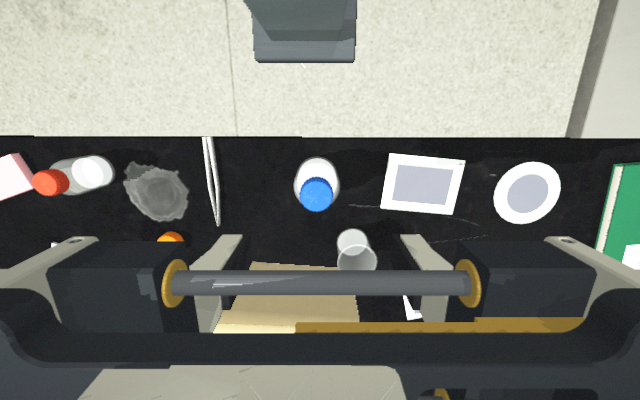

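The wrist view shows the blue cap at (316,194), forceps (211,180), oblong pad (423,184), wide pad (527,192), beaker (355,255) and the red bottle at (50,182).

```bash
cat >>h.py <<'E'
def masks(c):
    hsv=cv2.cvtColor(cv2.GaussianBlur(c['color'],(3,3),0),cv2.COLOR_RGB2HSV).astype(int);H,S,V=[hsv[...,i] for i in range(3)]
    return dict(blue=(H>95)&(H<125)&(S>120)&(V>70),red=((H>168)|(H<6))&(S>120)&(V>90),pink=((H>150)|(H<8))&(S>25)&(V>140),bright=V>110,
      white=(V>215)&(S<40),orange=(H>6)&(H<22)&(S>120)&(V>90))
def blob(c,name,mk,box,z,hole=False):
    mask=masks(c)[mk].astype(np.uint8);x0,y0,x1,y1=box;m=np.zeros_like(mask);m[y0:y1,x0:x1]=mask[y0:y1,x0:x1]
    cs,hi=cv2.findContours(m,cv2.RETR_CCOMP,cv2.CHAIN_APPROX_NONE)
    cs=[k for k,h in zip(cs,hi[0]) if (h[3]>=0)==hole]
    if not cs: print(name,'none');return
    k=max(cs,key=cv2.contourArea);P=ray(c,k[:,0,:],z)[:,:2]
    (cx,cy),(w,h),a=cv2.minAreaRect((P*1000).astype(np.float32))
    b=cv2.boxPoints(((cx,cy),(w,h),a));L=max([b[1]-b[0],b[2]-b[1]],key=np.linalg.norm)
    M=cv2.moments((P*1e4).astype(np.float32).reshape(-1,1,2))
    print(name,'rect',round(cx,1),round(cy,1),'cen',round(M['m10']/M['m00']/10,1),round(M['m01']/M['m00']/10,1),'wh',round(min(w,h),1),round(max(w,h),1),'yaw',round(np.degrees(np.arctan2(L[1],L[0]))%180,1))
E
python3 - <<'E'
from h import *
c=cap('wrist')
blob(c,'bluecap','blue',(280,160,350,225),.102)
for h in(False,True):
    blob(c,'oblong','white',(370,145,475,225),.004,h)
    blob(c,'wide','white',(485,150,570,232),.004,h)
blob(c,'forceps','bright',(195,138,225,230),.006)
blob(c,'red','red',(20,165,72,200),.082)
E
```

```text
bluecap rect 431.1 54.3 cen 431.4 54.4 wh 33.0 37.5 yaw 0.2
oblong rect 444.0 201.4 cen 444.0 201.5 wh 78.4 104.6 yaw 84.8
wide rect 456.9 352.7 cen 456.4 352.6 wh 88.8 91.3 yaw 90.2
oblong rect 444.3 202.1 cen 444.3 202.1 wh 51.0 76.7 yaw 84.8
wide rect 456.5 354.0 cen 456.5 353.9 wh 55.1 56.4 yaw 142.7
forceps rect 442.5 -92.4 cen 435.3 -92.5 wh 16.1 125.2 yaw 0.9
red rect 423.4 -243.3 cen 421.4 -234.5 wh 29.9 41.7 yaw 101.0
```

```bash
python3 -m crank '[[[0,0,0.2],[-0.3,-0.45,2.5],-1],[[0,0,0],[0,0,3],-1],[[0,0,0],[0,0,3],-1],[[0,0,0],[0,0,3],-1],[[0,0,0],[0,0,3],-1],[[0,0,0],[0,0,2.5],-1],[[0,0,0],[0,0,1],-1],[[0,0,0],[0,0,0],-1]]'
```

```text
time_s: 3.15
tcp_pos: [0.4314, 0.0498, 0.0706]
eef_rot: [-179.9, -0.2, 179.7]
contact_force: [0.3, 0.4, 0.6]
gripper_width: 0.0876
gripper_force: 0.0
```

```bash
python3 -m crank '[[[0,0,0],[0,0.45,0.4],-1],[[0,0,0],[0,0,0],0.5],[[0,0,0],[0,0,0],1],[[0,0,0],[0,0,0],1],[[0,0,0],[0,0,0],1],[[0,0,0],[0,0,0],1],[[0,0,0],[0,0,0],1]]' 25
python3 -m crank '[[[0,0,0],[0,0,0],1],[[0,0,0],[0,0,0],1],[[0,0,0],[0,0,-1.5],1],[[0,0,0],[0,0,-2],1],[[0,0,0],[0,0,-2],1],[[0,0,0],[0,0,-1.5],1],[[0,0,0],[0,0,0],1]]'
```

```text
time_s: 3.85
tcp_pos: [0.4322, 0.0557, 0.0678]
eef_rot: [180.0, 0.0, 179.8]
contact_force: [-0.2, 0.7, 3.1]
gripper_width: 0.0546
gripper_force: 25.0
time_s: 4.55
tcp_pos: [0.433, 0.0561, 0.139]
eef_rot: [179.9, 0.2, 179.8]
contact_force: [-0.1, 0.2, -2.2]
gripper_width: 0.0548
gripper_force: 25.0
```

```bash
python3 -m crank '[[[0,0,0],[-0.3,2,0],1],[[0,0,0],[-0.3,4,0],1],[[0,0,0],[-0.3,4.5,0],1],[[0,0,0],[-0.3,4.5,0],1],[[0,0,0],[-0.3,4.5,0],1],[[0,0,0],[-0.3,4.5,0],1],[[0,0,0],[-0.3,3.5,0],1],[[0,0,0],[-0.3,2,0],1]]' >/dev/null
python3 -m crank '[[[0,0,0],[0,0,0],1],[[0,0,0],[0,0,0],1]]'
python3 - <<'E'
from h import *
goto(.457,.3535,.072,180)
E
```

```text
time_s: 5.55
tcp_pos: [0.4565, 0.3501, 0.1357]
eef_rot: [-179.9, -0.1, 179.8]
contact_force: [0.1, -0.4, -2.1]
gripper_width: 0.0549
gripper_force: 25.0
rot [-1.7988e+02 -1.1000e-01  1.7979e+02] pos [0.4565 0.3501 0.1357] wz -0.21 shift cm [-0.05  0.34  6.37]
```

```bash
python3 -m crank '[[[0,0,0],[0,0.35,1.5],1],[[0,0,0],[0,0,2],1],[[0,0,0],[0,0,1.5],1],[[0,0,0],[0,0,0.5],1],[[0,0,0],[0,0,0],1],[[0,0,0],[0,0,0],1]]'
python3 - <<'E'
from h import *
goto(.457,.3535,.072,180)
c=cap('wrist');save(c,'w2')
E
```

```text
time_s: 6.15
tcp_pos: [0.4576, 0.3539, 0.0831]
eef_rot: [180.0, 0.0, 179.8]
contact_force: [-0.1, -0.1, -2.0]
gripper_width: 0.0548
gripper_force: 25.0
rot [1.7998e+02 2.0000e-02 1.7976e+02] pos [0.4576 0.3539 0.0831] wz -0.24 shift cm [ 0.06 -0.04  1.11]
```

View pics/w2.png

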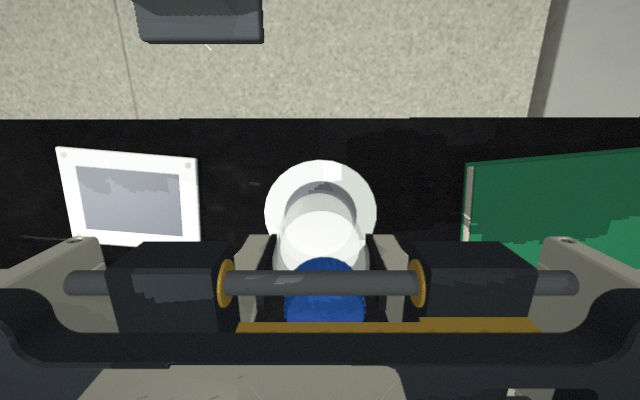

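The bottle is over the round pad at (320,215), centred left to right. Now I lower it and release.

```bash
python3 -m crank '[[[0,0,0],[0,0,0.6],1],[[0,0,0],[0,0,0.4],1],[[0,0,0],[0,0,0.15],1],[[0,0,0],[0,0,0],1],[[0,0,0],[0,0,0],1]]'
```

```text
time_s: 6.7
tcp_pos: [0.4574, 0.3541, 0.0718]
eef_rot: [180.0, 0.0, 179.8]
contact_force: [-2.1, -2.0, 6.0]
gripper_width: 0.0548
gripper_force: 25.0
```

```bash
python3 -m crank '[[[0,0,0],[0,0,0],0.3],[[0,0,0],[0,0,0],-0.3],[[0,0,0],[0,0,0],-1],[[0,0,0],[0,0,0],-1],[[0,0,0],[0,0,0],-1],[[0,0,0],[0,0,-2.5],-1],[[0,0,0],[0,0,-4.5],-1],[[0,0,0],[0,0,-4.5],-1]]' 
python3 -m crank '[[[0,0,0],[0,0,-4.5],-1],[[0,0,0],[0.3,-4,-2.5],-1],[[0,0,0],[0.3,-4.5,0],-1],[[0,0,0],[0.3,-4.5,0],-1],[[0,0,0],[0.3,-4.5,0],-1],[[0,0,0],[0.3,-4.5,0],-1],[[0,0,0],[0.3,-4.5,0],-1],[[0,0,0],[0.3,-4.5,0],-1]]' 
python3 -m crank '[[[0,0,0],[0.2,-4,0],-1],[[0,0,0],[0.2,-4,0],-1],[[0,0,0],[0.2,-4,0],-1],[[0,0,0],[0.3,-4,0],-1],[[0,0,0],[0,-4,0],-1],[[0,0,0],[0,-4,0],-1],[[0,0,0],[0,-4,0],-1],[[0,0,0],[0,0,0],-1]]' 
python3 - <<'E'
from h import *
goto(.4245,-.25,.25,180)
c=cap('wrist');save(c,'w3')
E
```

```text
time_s: 7.5
tcp_pos: [0.4569, 0.3535, 0.1867]
eef_rot: [-179.9, -0.1, 179.8]
contact_force: [0.9, 1.1, -0.1]
gripper_width: 0.0874
gripper_force: 0.0
time_s: 8.3
tcp_pos: [0.4345, 0.0425, 0.2563]
eef_rot: [180.0, 0.0, 179.8]
contact_force: [2.0, -0.5, 0.6]
gripper_width: 0.0874
gripper_force: 0.0
time_s: 9.1
tcp_pos: [0.4244, -0.2394, 0.2556]
eef_rot: [-180.0, -0.1, 179.5]
contact_force: [-0.4, 0.8, -0.2]
gripper_width: 0.0874
gripper_force: 0.0
rot [-1.7997e+02 -6.0000e-02  1.7954e+02] pos [ 0.4244 -0.2394  0.2556] wz -0.46 shift cm [-0.01 -1.06  0.56]
```

View pics/w3.png

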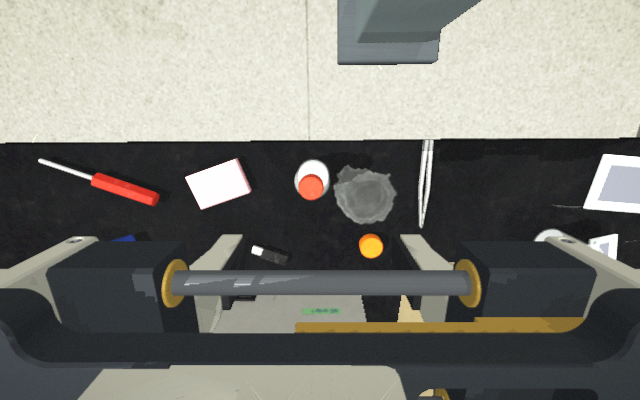

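The red cap is at (311,188), the notes at (218,184), the orange cap at (371,245) and the forceps at (426,182).

```bash
python3 - <<'E'
from h import *
c=cap('wrist')
blob(c,'red','red',(285,165,335,208),.082)
blob(c,'notes','bright',(178,150,255,215),.012)
blob(c,'forceps','bright',(412,142,440,230),.006)
blob(c,'orange','orange',(350,225,395,262),.016)
E
```

```text
red rect 424.3 -250.4 cen 422.1 -249.7 wh 26.4 29.4 yaw 179.5
notes rect 436.8 -382.8 cen 436.8 -383.0 wh 52.3 81.0 yaw 108.9
forceps rect 443.8 -92.8 cen 436.5 -92.8 wh 16.8 124.4 yaw 180.0
orange rect 531.5 -166.8 cen 531.5 -166.5 wh 35.2 41.9 yaw 26.9
```

```bash
python3 -m crank '[[[0,0,-0.4],[0,-1.1,2],-1],[[0,0,0],[0,0,3.5],-1],[[0,0,0],[0,0,3.5],-1],[[0,0,0],[0,0,3.5],-1],[[0,0,0],[0,0,3],-1],[[0,0,0],[0,0,3],-1],[[0,0,0],[0,0,1],-1],[[0,0,0],[0,0,0],-1]]'
```

```text
time_s: 10.0
tcp_pos: [0.4244, -0.2459, 0.0602]
eef_rot: [180.0, -0.2, -179.7]
contact_force: [-0.1, 0.0, 0.4]
gripper_width: 0.0873
gripper_force: 0.0
```

```bash
python3 -m crank '[[[0,0,0],[0,-0.45,0.7],-1],[[0,0,0],[0,0,0],-1],[[0,0,0],[0,0,0],0.5],[[0,0,0],[0,0,0],1],[[0,0,0],[0,0,0],1],[[0,0,0],[0,0,0],1],[[0,0,0],[0,0,0],1],[[0,0,0],[0,0,0],1]]' 20
python3 -m crank '[[[0,0,0],[0,0,0],1],[[0,0,0],[0,0,-1.5],1],[[0,0,0],[0,0,-3],1],[[0,0,0],[0,0,-4],1],[[0,0,0],[0,0,-4],1],[[0,0,0],[0,0,-4],1],[[0,0,0],[0,0,-2],1],[[0,0,0],[0,0,0],1]]'
```

```text
time_s: 10.8
tcp_pos: [0.4249, -0.2513, 0.0541]
eef_rot: [180.0, 0.0, -179.8]
contact_force: [-0.1, 0.9, 0.0]
gripper_width: 0.0454
gripper_force: 0.2
time_s: 11.6
tcp_pos: [0.4264, -0.2518, 0.2424]
eef_rot: [-179.9, 0.3, -179.8]
contact_force: [-0.3, 0.0, -1.1]
gripper_width: 0.0436
gripper_force: 20.0
```

```bash
python3 -m crank '[[[0,0,0],[0,2,0],1],[[0,0,0],[-0.2,4,0],1],[[0,0,0],[-0.2,4.5,0],1],[[0,0,0],[-0.2,4.5,0],1],[[0,0,0],[-0.2,4.5,0],1],[[0,0,0],[-0.2,4.5,0],1],[[0,0,0],[-0.2,4.5,0],1],[[0,0,0],[-0.2,4.5,0],1]]' 
python3 -m crank '[[[0,0,0],[0,4.5,0],1],[[0,0,0],[0,4.5,0],1],[[0,0,0],[0,4.5,0],1],[[0,0,0],[0,4,0],1],[[0,0,0],[-3,3,0],1],[[0,0,0],[-4,3,0],1],[[0,0,0],[-4,3,0],1],[[0,0,0],[-3,2.5,0],1]]' 
python3 -m crank '[[[0,0,0],[0,0,0],1],[[0,0,0],[0,0,0],1]]' 
python3 - <<'E'
from h import *
goto(.598,.3672,.058,180)
c=cap('wrist');save(c,'w4')
E
```

```text
time_s: 12.4
tcp_pos: [0.437, 0.0803, 0.2382]
eef_rot: [-180.0, -0.1, -179.8]
contact_force: [0.3, 0.2, -1.0]
gripper_width: 0.0437
gripper_force: 20.0
time_s: 13.2
tcp_pos: [0.5784, 0.3704, 0.2367]
eef_rot: [-179.9, -0.1, -179.8]
contact_force: [-0.5, 0.2, -0.3]
gripper_width: 0.0437
gripper_force: 20.0
time_s: 13.4
tcp_pos: [0.5768, 0.369, 0.236]
eef_rot: [-179.8, -0.2, -179.8]
contact_force: [-0.2, -0.5, -0.8]
gripper_width: 0.044
gripper_force: 20.0
rot [-179.83   -0.19 -179.85] pos [0.5768 0.369  0.236 ] wz 0.15 shift cm [-2.12 -0.18 17.8 ]
```

View pics/w4.png

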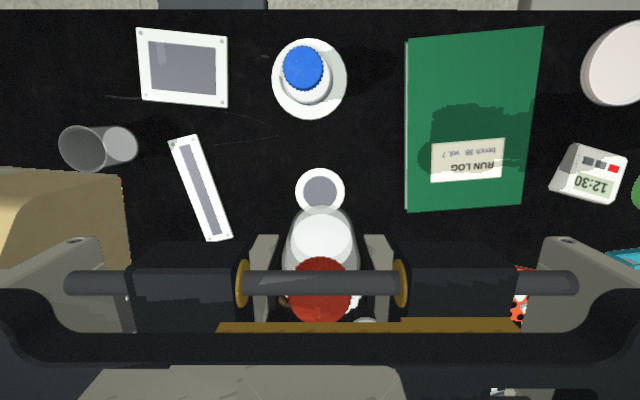

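The large bottle stands on its pad, cap at (303,68). The small pad at (320,190) is partly hidden by the held bottle, and the slim pad is fully visible at (201,188). The beaker is at (98,148) and the bath edge at about column 128.

```bash
python3 - <<'E'
from h import *
c=cap('wrist')
blob(c,'blue','blue',(270,40,340,95),.106)
for h in (False,True): blob(c,'slim','white',(160,130,238,244),.004,h)
# small round: visible upper arc of outer rim + visible silhouette, fit circle
m=masks(c)['white'].astype(np.uint8);P=[]
for u in range(297,344,3):
    col=np.where(m[160:195,u])[0]
    if len(col): P.append((u,160+col[0]))
p=ray(c,P,.004)[:,:2]*1000
A=np.c_[2*p,np.ones(len(p))];s=np.linalg.lstsq(A,(p**2).sum(1),rcond=None)[0]
print('small',s[:2],'R',np.sqrt(s[2]+s[:2]@s[:2]))
# with R=34 fixed
from scipy.optimize import least_squares
print(least_squares(lambda q:np.hypot(*(p-q).T)-34,s[:2]).x)
# bath edge
K=np.array(c['intrinsics']);T=c['world_from_camera'];z=c['range_z'];v,u=np.mgrid[:400,:640]
W=np.stack([(u-K[0,2])*z/K[0,0],(v-K[1,2])*z/K[1,1],z],-1)@T[:3,:3].T+T[:3,3]
for x in(.56,.6,.62,.64,.66):
    k=(abs(W[...,0]-x)<.01)&(W[...,2]>.07)&(z>0)&(u<150);print(x,W[...,1][k].max() if k.any() else None)
E
```

```text
blue rect 458.5 352.8 cen 458.4 353.0 wh 33.2 34.2 yaw 0.1
slim rect 597.3 205.8 cen 597.8 206.2 wh 38.2 147.3 yaw 13.5
slim rect 597.8 205.6 cen 598.5 205.7 wh 17.9 132.1 yaw 13.4
small [598.43152338 366.84812389] R 32.72974489308027
[599.92605062 366.86374178]
0.56 0.33434869922991234
0.6 0.10370371132877071
0.62 0.10196450802438867
0.64 0.0993083749367043
0.66 None
```

```bash
python3 -m crank '[[[0,0,0],[-1.2,-0.2,1],1],[[0,0,0],[-1,0,3],1],[[0,0,0],[0,0,3.5],1],[[0,0,0],[0,0,3.5],1],[[0,0,0],[0,0,3],1],[[0,0,0],[0,0,1.5],1],[[0,0,0],[0,0,0],1],[[0,0,0],[0,0,0],1]]'
python3 - <<'E'
from h import *
goto(.599,.367,.058,180)
E
```

```text
time_s: 14.3
tcp_pos: [0.5997, 0.3675, 0.0853]
eef_rot: [180.0, 0.1, -179.8]
contact_force: [0.1, -0.6, -0.3]
gripper_width: 0.0439
gripper_force: 20.0
rot [ 1.7996e+02  8.0000e-02 -1.7981e+02] pos [0.5997 0.3675 0.0853] wz 0.19 shift cm [ 0.07 -0.05  2.73]
```

```bash
python3 -m crank '[[[0,0,0],[0.05,-0.05,1.2],1],[[0,0,0],[0,0,0.9],1],[[0,0,0],[0,0,0.4],1],[[0,0,0],[0,0,0.2],1],[[0,0,0],[0,0,0.1],1],[[0,0,0],[0,0,0],1],[[0,0,0],[0,0,0],1]]'
```

```text
time_s: 15.0
tcp_pos: [0.5986, 0.3666, 0.0579]
eef_rot: [-180.0, 0.0, -179.8]
contact_force: [-5.0, -2.9, 10.7]
gripper_width: 0.0434
gripper_force: 20.0
```

```bash
python3 -m crank '[[[0,0,0],[0,0,0],0.3],[[0,0,0],[0,0,0],-0.5],[[0,0,0],[0,0,0],-1],[[0,0,0],[0,0,0],-1],[[0,0,0],[0,0,-2.5],-1],[[0,0,0],[0,0,-4.5],-1],[[0,0,0],[0,0,-4.5],-1],[[0,0,0],[0,0,-4.5],-1]]' 
python3 -m crank '[[[0,0,0],[0,0,-4.5],-1],[[0,0,0],[4,-3,0],-1],[[0,0,0],[4,-3,0],-1],[[0,0,0],[4,-3,0],-1],[[0,0,0],[4,-3,0],-1],[[0,0,0],[0,-4.5,0],-1],[[0,0,0],[0,-4.5,0],-1],[[0,0,0],[0,-4.5,0],-1]]' 
python3 -m crank '[[[0,0,0],[0,-4.5,0],-1],[[0,0,0],[0,-4.5,0],-1],[[0,0,0],[0,-4.5,0],-1],[[0,0,0],[0,-4.5,0],-1],[[0,0,0],[0,-4.5,0],-1],[[0,0,0],[0,-4.5,0],-1],[[0,0,0],[0,-4.5,0],-1],[[0,0,0],[0,-4.5,0],-1]]' 
python3 -m crank '[[[0,0,0],[0,-4.5,0],-1],[[0,0,0],[0,-4.5,0],-1],[[0,0,0],[0,-3,0],-1],[[0,0,-8.5],[0,0,0],-1],[[0,0,-8.5],[0,0,0],-1],[[0,0,-8.5],[0,0,0],-1],[[0,0,-8.5],[0,0,0],-1],[[0,0,-8.5],[0,0,0],-1]]' 
python3 -m crank '[[[0,0,-8.5],[0,0,0],-1],[[0,0,-8.5],[0,0,0],-1],[[0,0,-8.5],[0,0,0],-1],[[0,0,-8.5],[0,0,0],-1],[[0,0,-8.5],[0,0,0],-1],[[0,0,-8.5],[0,0,0],-1],[[0,0,-8.5],[0,0,0],-1],[[0,0,0],[0,0,0],-1]]' 
python3 - <<'E'
from h import *
goto(.4368,-.3828,.2,-71.1)
E
```

```text
time_s: 15.8
tcp_pos: [0.5984, 0.3665, 0.2174]
eef_rot: [-180.0, -0.0, -179.8]
contact_force: [1.1, 0.5, -0.9]
gripper_width: 0.087
gripper_force: 0.0
time_s: 16.6
tcp_pos: [0.4387, 0.11, 0.2614]
eef_rot: [180.0, 0.1, -179.7]
contact_force: [1.7, -0.6, -0.2]
gripper_width: 0.0879
gripper_force: 0.0
time_s: 17.4
tcp_pos: [0.4401, -0.2507, 0.2612]
eef_rot: [-180.0, 0.0, -179.8]
contact_force: [1.1, 0.8, 0.1]
gripper_width: 0.0877
gripper_force: 0.0
time_s: 18.2
tcp_pos: [0.4407, -0.3689, 0.2608]
eef_rot: [180.0, -0.0, -137.0]
contact_force: [0.9, 0.2, 0.7]
gripper_width: 0.0874
gripper_force: 0.0
time_s: 19.0
tcp_pos: [0.4408, -0.3688, 0.2609]
eef_rot: [180.0, 0.0, -77.7]
contact_force: [-0.0, -0.6, 0.0]
gripper_width: 0.0878
gripper_force: 0.0
rot [ 1.7999e+02  1.0000e-02 -7.7690e+01] pos [ 0.4408 -0.3688  0.2609] wz -6.59 shift cm [1.2  0.84 6.09]
```

```bash
python3 -m crank '[[[0,0,-6.6],[0,0,0],-1],[[0,0,0],[1.2,0.85,2],-1],[[0,0,0],[0,0,4],-1],[[0,0,0],[0,0,4],-1],[[0,0,0],[0,0,4],-1],[[0,0,0],[0,0,4],-1],[[0,0,0],[0,0,1.5],-1],[[0,0,0],[0,0,0],-1]]' >/dev/null
python3 - <<'E'
from h import *
goto(.4368,-.3828,.028,-71.1)
c=cap('wrist');save(c,'w5')
E
```

```text
rot [179.77   0.22 -71.48] pos [ 0.4349 -0.3821  0.0632] wz -0.38 shift cm [ 0.13 -0.16  3.52]
```

View pics/w5.png

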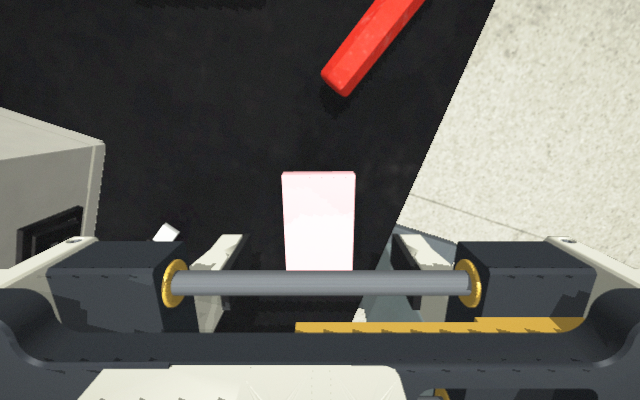

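The notes at (319,220) sit squarely between the fingers. I'll descend and grip.

```bash
python3 -m crank '[[[0,0,-0.4],[0.15,-0.15,1.5],-1],[[0,0,0],[0,0,1.4],-1],[[0,0,0],[0,0,0.5],-1],[[0,0,0],[0,0,0],-1],[[0,0,0],[0,0,0],-1]]'
python3 - <<'E'
from h import *
goto(.4368,-.3828,.027,-71.1)
E
```

```text
time_s: 20.35
tcp_pos: [0.4392, -0.3841, 0.0333]
eef_rot: [-179.9, -0.1, -70.8]
contact_force: [-1.0, -0.6, 0.7]
gripper_width: 0.0878
gripper_force: 0.0
rot [-1.7994e+02 -7.0000e-02 -7.0850e+01] pos [ 0.4392 -0.3841  0.0333] wz 0.25 shift cm [-0.21  0.18  0.63]
```

```bash
python3 -m crank '[[[0,0,0.3],[-0.15,0.15,0.5],-1],[[0,0,0],[0,0,0],-1],[[0,0,0],[0,0,0],0.3],[[0,0,0],[0,0,0],1],[[0,0,0],[0,0,0],1],[[0,0,0],[0,0,0],1],[[0,0,0],[0,0,0],1],[[0,0,0],[0,0,0],1]]' 15
python3 -m crank '[[[0,0,0],[0,0,0],1],[[0,0,0],[0,0,-1.5],1],[[0,0,0],[0,0,-3],1],[[0,0,0],[0,0,-4],1],[[0,0,0],[0,0,-4],1],[[0,0,0],[0,0,-3],1],[[0,0,0],[0,0,-2],1],[[0,0,0],[0,0,0],1]]'
python3 - <<'E'
from h import *
goto(.4443,.2018,.2,-95.2)
E
```

```text
time_s: 21.15
tcp_pos: [0.4367, -0.3829, 0.0271]
eef_rot: [-180.0, -0.0, -71.1]
contact_force: [0.8, 0.7, -0.9]
gripper_width: 0.0497
gripper_force: 15.0
time_s: 21.95
tcp_pos: [0.4379, -0.3837, 0.2056]
eef_rot: [-179.8, -0.2, -71.1]
contact_force: [-0.4, -1.4, -1.4]
gripper_width: 0.05
gripper_force: 15.0
rot [-179.78   -0.25  -71.1 ] pos [ 0.4379 -0.3837  0.2056] wz 24.1 shift cm [-58.37   4.67   0.56]
```

```bash
python3 -m crank '[[[0,0,8],[0,0,0],1],[[0,0,8],[0,0,0],1],[[0,0,8.1],[0,0,0],1],[[0,0,0],[-2,0.3,0],1],[[0,0,0],[-4,0.35,0],1],[[0,0,0],[-4.3,0.35,0],1],[[0,0,0],[-4.3,0.35,0],1],[[0,0,0],[-4.3,0.35,0],1]]' >/dev/null
python3 -m crank '[[[0,0,0],[-4.3,0.35,0],1],[[0,0,0],[-4.3,0.35,0],1],[[0,0,0],[-4.3,0.35,0],1],[[0,0,0],[-4.3,0.35,0],1],[[0,0,0],[-4.3,0.35,0],1],[[0,0,0],[-4.3,0.35,0],1],[[0,0,0],[-4.3,0.35,0],1],[[0,0,0],[-4,0.35,0],1]]' 
python3 -m crank '[[[0,0,0],[-3,0,0],1],[[0,0,0],[0,0,0],1]]' 
python3 - <<'E'
from h import *
goto(.4443,.2018,.031,-95.2)
E
```

```text
time_s: 23.55
tcp_pos: [0.4392, 0.1507, 0.2014]
eef_rot: [180.0, -0.0, -95.2]
contact_force: [1.7, -1.3, -0.3]
gripper_width: 0.0499
gripper_force: 15.0
time_s: 23.75
tcp_pos: [0.4428, 0.1819, 0.2011]
eef_rot: [180.0, -0.0, -95.0]
contact_force: [-0.8, -0.1, -0.5]
gripper_width: 0.0498
gripper_force: 15.0
rot [ 1.7997e+02 -2.0000e-02 -9.5050e+01] pos [0.4428 0.1819 0.2011] wz 0.15 shift cm [-2.    0.03 17.01]
```

```bash
python3 -m crank '[[[0,0,0],[-2,0,2],1],[[0,0,0],[0,0,3.5],1],[[0,0,0],[0,0,3.5],1],[[0,0,0],[0,0,3],1],[[0,0,0],[0,0,1.5],1],[[0,0,0],[0,0,0],1],[[0,0,0],[0,0,0],1]]' >/dev/null
python3 - <<'E'
from h import *
goto(.4443,.2018,.031,-95.2)
c=cap('wrist');save(c,'w6')
E
```

```text
rot [ 1.7996e+02 -6.0000e-02 -9.5230e+01] pos [0.4445 0.1984 0.067 ] wz -0.03 shift cm [-0.34  0.05  3.6 ]
```

View pics/w6.png

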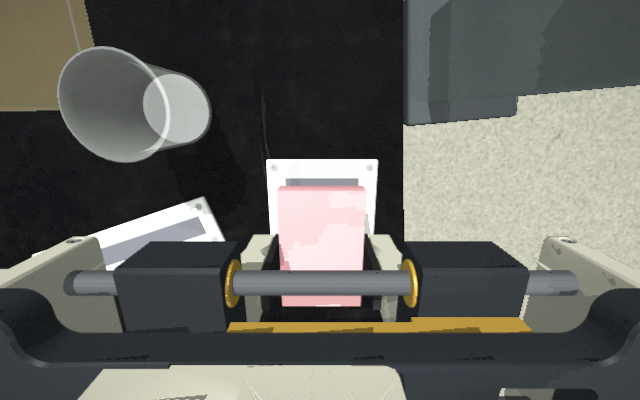

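The held notes (edge at row 187) line up squarely with the pad (edge at row 160, columns 267–377).

```bash
python3 - <<'E'
from h import *
c=cap('wrist')
M=R.from_euler('xyz',[180,0,-95.2],degrees=True).as_matrix();p=np.array(r.get_state()['tcp_pos'])
print('notes front edge tool',(ray(c,[(281,187),(363,187)],.052)-p)@M*1000)
print('pad front edge tool',(ray(c,[(267,160),(377,160)],.004)-p)@M*1000)
E
python3 -m crank '[[[0,0,0],[-0.3,0.05,1.5],1],[[0,0,0],[0,0,1],1],[[0,0,0],[0,0,0.5],1],[[0,0,0],[0,0,0],1],[[0,0,0],[0,0,0],1]]'
```

```text
notes front edge tool [[ 41.5659838  -21.6922652   15.95583431]
 [ 41.53553915  23.62939109  15.95583431]]
pad front edge tool [[ 48.83551971 -37.90813266  63.95583431]
 [ 48.77972062  40.18484072  63.95583431]]
time_s: 25.05
tcp_pos: [0.4445, 0.2019, 0.0373]
eef_rot: [-180.0, 0.0, -95.2]
contact_force: [0.3, -1.2, -1.0]
gripper_width: 0.0499
gripper_force: 15.0
```

```bash
python3 -m crank '[[[0,0,0],[-0.12,0,0.3],1],[[0,0,0],[0,0,0.2],1],[[0,0,0],[0,0,0.1],1],[[0,0,0],[0,0,0],1],[[0,0,0],[0,0,0],1]]'
```

```text
time_s: 25.55
tcp_pos: [0.4445, 0.203, 0.0311]
eef_rot: [-180.0, 0.0, -95.2]
contact_force: [-0.1, 0.1, -1.1]
gripper_width: 0.05
gripper_force: 15.0
```

```bash
python3 -m crank '[[[0,0,0],[0,0,0.1],1],[[0,0,0],[0,0,0],1],[[0,0,0],[0,0,0],1]]'
python3 -m crank '[[[0,0,0],[0,0,0],0.3],[[0,0,0],[0,0,0],-0.3],[[0,0,0],[0,0,0],-1],[[0,0,0],[0,0,0],-1],[[0,0,0],[0,0,-2],-1],[[0,0,0],[0,0,-4],-1],[[0,0,0],[0,0,-4],-1],[[0,0,0],[0,0,-4],-1]]'
python3 -m crank '[[[0,0,0],[2,0,-4],-1],[[0,0,0],[0,0,-3],-1],[[0,0,0],[0,0,0],-1],[[0,0,0],[0,0,0],-1]]'
python3 - <<'E'
from h import *
c=cap('wrist');save(c,'w7')
E
```

```text
time_s: 25.85
tcp_pos: [0.4445, 0.203, 0.0309]
eef_rot: [-180.0, 0.0, -95.2]
contact_force: [-4.0, -1.3, 12.2]
gripper_width: 0.0501
gripper_force: 15.0
time_s: 26.65
tcp_pos: [0.4442, 0.2027, 0.1714]
eef_rot: [180.0, -0.0, -95.2]
contact_force: [0.9, 0.7, 0.0]
gripper_width: 0.0874
gripper_force: 0.0
time_s: 27.05
tcp_pos: [0.4427, 0.1832, 0.2404]
eef_rot: [-180.0, 0.1, -95.2]
contact_force: [-0.2, 0.4, -0.6]
gripper_width: 0.0874
gripper_force: 0.0
```

View pics/w7.png

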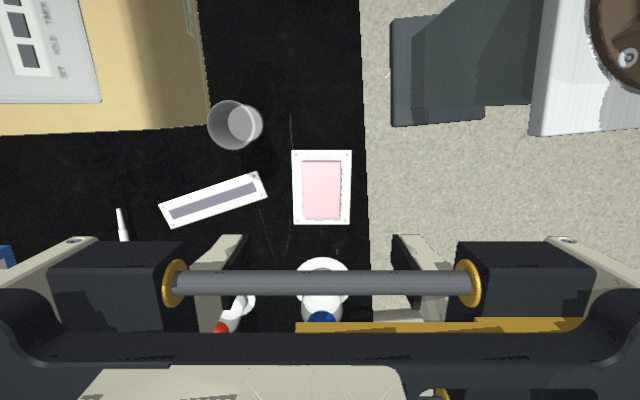

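The notes lie inside the pad border at (322,189). I'll check the offset numerically.

```bash
python3 - <<'E'
from h import *
c=cap('wrist')
b=(280,140,362,234)
hsv=cv2.cvtColor(c['color'],cv2.COLOR_RGB2HSV)
print(hsv[190,322],hsv[155,322],hsv[165,322])
import h
o=h.masks
h.masks=lambda c:dict(o(c),pk=((hsv[...,0]>150)|(hsv[...,0]<10))&(hsv[...,1]>16)&(hsv[...,2]>120))
blob(c,'notes','pk',b,.016);blob(c,'pad','bright',b,.004);blob(c,'slim','white',(150,165,275,232),.004,True)
E
```

```text
[177  23 254] [ 50   3 251] [176  17 254]
notes rect 443.8 201.1 cen 443.7 200.5 wh 51.0 77.2 yaw 84.7
pad rect 444.1 201.8 cen 444.0 201.8 wh 81.0 106.4 yaw 84.7
slim rect 597.7 205.5 cen 598.2 205.6 wh 17.6 132.4 yaw 13.5
```

```bash
python3 -m crank '[[[0,0,8.5],[0,0,0],-1],[[0,0,8.5],[0,0,0],-1],[[0,0,8.5],[0,0,0],-1],[[0,0,8.5],[0,0,0],-1],[[0,0,8.5],[0,0,0],-1],[[0,0,8.5],[0,0,0],-1],[[0,0,8.5],[0,0,0],-1],[[0,0,8.5],[0,0,0],-1]]' >/dev/null
python3 -m crank '[[[0,0,8.5],[0,0,0],-1],[[0,0,8.3],[0,0,0],-1],[[0,0,0],[0,-4.5,0],-1],[[0,0,0],[0,-4.5,0],-1],[[0,0,0],[0,-4.5,0],-1],[[0,0,0],[0,-4.5,0],-1],[[0,0,0],[0,-4.5,0],-1],[[0,0,0],[0,-4.5,0],-1]]'
python3 -m crank '[[[0,0,0],[0,0,4],-1],[[0,0,0],[0,0,4],-1],[[0,0,0],[0,0,2],-1],[[0,0,0],[0,0,0],-1],[[0,0,0],[0,0,0],-1]]'
python3 - <<'E'
from h import *
goto(.46,-.0925,.1,180)
c=cap('wrist');save(c,'w8')
E
```

```text
time_s: 28.75
tcp_pos: [0.4417, -0.0885, 0.2389]
eef_rot: [-180.0, -0.1, -180.0]
contact_force: [1.8, -0.1, 1.3]
gripper_width: 0.0879
gripper_force: 0.0
time_s: 29.25
tcp_pos: [0.4424, -0.087, 0.1397]
eef_rot: [-179.9, -0.1, -180.0]
contact_force: [0.1, -0.2, 0.1]
gripper_width: 0.0874
gripper_force: 0.0
rot [-1.7995e+02 -1.2000e-01 -1.8000e+02] pos [ 0.4424 -0.087   0.1397] wz 0.0 shift cm [-1.76 -0.55  3.97]
```

View pics/w8.png

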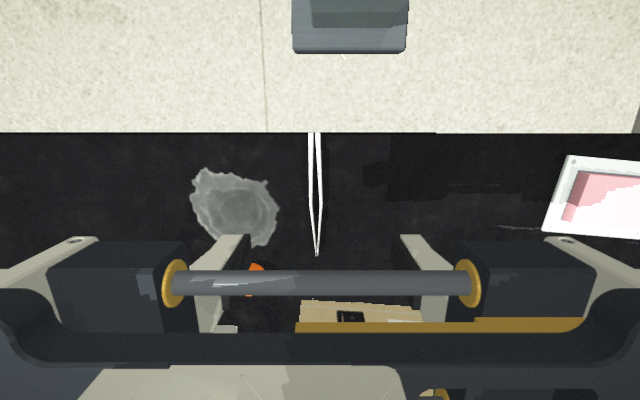

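The forceps lie along x. Their point is at (317,255) and the wide end is at the bench edge (314,134).

```bash
python3 - <<'E'
from h import *
c=cap('wrist');m=masks(c)['bright']
q=[]
for v in range(140,258,8):
    k=300+np.where(m[v,300:335])[0]
    if len(k): 
        p=ray(c,[(k.min()-.5,v),(k.max()+.5,v)],.006)*1000;print(v,np.round(p[:,:2],1).tolist());q.append(p.mean(0))
q=np.array(q);f=np.polyfit(q[:,0],q[:,1],1);print('slope deg',np.degrees(np.arctan(f[0])),'y at .44',np.polyval(f,440))
k=np.where(m[240:270,312:322].any(1))[0];print('tip',240+k.max(),ray(c,[(317,240+k[k<20].max())],.004))
E
python3 - <<'E'
import sys;sys.path.insert(0,'.')
from h import *
t=dict(np.load('pics/top.npz'));m=masks(t)['bright']
k=[v for v in range(198,256) if m[v,344:353].any()];print(k[0],k[-1]);print(ray(t,[(349,k[0]),(348.5,k[-1])],.004))
E
```

```text
140 [[386.4, -99.0], [386.4, -86.8]]
148 [[393.9, -99.2], [393.9, -86.8]]
156 [[401.5, -99.3], [401.5, -86.8]]
164 [[409.3, -99.4], [409.3, -86.8]]
172 [[417.2, -99.5], [417.2, -85.8]]
180 [[425.2, -99.6], [425.2, -85.8]]
188 [[433.4, -99.7], [433.4, -85.8]]
196 [[441.7, -99.8], [441.7, -84.8]]
204 [[450.1, -98.9], [450.1, -84.7]]
212 [[458.7, -98.0], [458.7, -85.8]]
220 [[467.5, -97.1], [467.5, -86.8]]
228 [[476.4, -96.2], [476.4, -87.8]]
236 [[485.5, -95.2], [485.5, -87.8]]
244 [[494.8, -94.2], [494.8, -88.9]]
252 [[504.2, -93.2], [504.2, -90.0]]
slope deg 0.817955235289258 y at .44 -92.35432495075577
tip 254 [[ 0.50771073 -0.09058597  0.004     ]]
210 255
[[ 0.48859726 -0.09429005  0.004     ]
 [ 0.36807681 -0.09523043  0.004     ]]
```

```bash
python3 -m crank '[[[0,0,0],[3.3,-0.6,0],-1],[[0,0,-0.5],[0,0,3],-1],[[0,0,0],[0,0,3],-1],[[0,0,0],[0,0,2],-1],[[0,0,0],[0,0,1],-1],[[0,0,0],[0,0,0],-1],[[0,0,0],[0,0,0],-1]]'
python3 - <<'E'
from h import *
goto(.409,-.0931,.0275,-179.5)
E
```

```text
time_s: 30.05
tcp_pos: [0.4105, -0.0927, 0.051]
eef_rot: [180.0, 0.1, -179.5]
contact_force: [1.1, -0.0, 0.5]
gripper_width: 0.0874
gripper_force: 0.0
rot [ 1.7999e+02  8.0000e-02 -1.7950e+02] pos [ 0.4105 -0.0927  0.051 ] wz 0.0 shift cm [ 0.15 -0.04  2.35]
```

```bash
python3 -m crank '[[[0,0,0],[0.1,0,1],-1],[[0,0,0],[0,0,0.8],-1],[[0,0,0],[0,0,0.4],-1],[[0,0,0],[0,0,0],-1],[[0,0,0],[0,0,0],-1]]'
python3 -m crank '[[[0,0,0],[0,0,0.1],0],[[0,0,0],[0,0,0],0.5],[[0,0,0],[0,0,0],1],[[0,0,0],[0,0,0],1],[[0,0,0],[0,0,0],1],[[0,0,0],[0,0,0],1],[[0,0,0],[0,0,0],1],[[0,0,0],[0,0,0],1]]' 15
```

```text
time_s: 30.55
tcp_pos: [0.4088, -0.0929, 0.0283]
eef_rot: [-180.0, 0.0, -179.5]
contact_force: [0.2, -0.2, -0.4]
gripper_width: 0.0874
gripper_force: 0.0
time_s: 31.35
tcp_pos: [0.4086, -0.0929, 0.0271]
eef_rot: [-180.0, -0.0, -179.5]
contact_force: [-0.7, 0.0, 0.2]
gripper_width: 0.0295
gripper_force: 0.0
```

```bash
python3 -m crank '[[[0,0,0],[0,0,0],1],[[0,0,0],[0,0,0],1],[[0,0,0],[0,0,0],1],[[0,0,0],[0,0,0],1],[[0,0,0],[0,0,0],1],[[0,0,0],[0,0,0],1]]'
python3 -m crank '[[[0,0,0],[0,0,-1],1],[[0,0,0],[0,0,-2],1],[[0,0,0],[0,0,-4],1],[[0,0,0],[0,0,-4],1],[[0,0,0],[0,0,-4],1],[[0,0,0],[0,0,-4],1],[[0,0,0],[0,0,-3],1],[[0,0,0],[0,0,0],1]]'
python3 - <<'E'
from h import *
c=cap('wrist');save(c,'w9')
E
```

```text
time_s: 31.95
tcp_pos: [0.4086, -0.0929, 0.0271]
eef_rot: [180.0, -0.0, -179.5]
contact_force: [-0.6, 0.0, 0.5]
gripper_width: 0.0127
gripper_force: 15.0
time_s: 32.75
tcp_pos: [0.4106, -0.0928, 0.2513]
eef_rot: [180.0, 0.5, -179.5]
contact_force: [-0.4, 1.1, -0.7]
gripper_width: 0.0129
gripper_force: 15.0
```

View pics/w9.png

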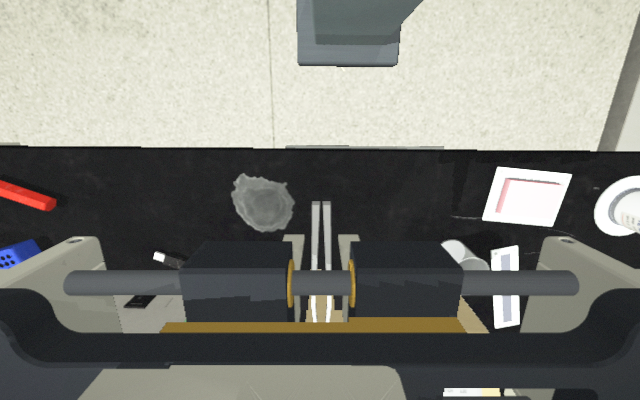

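The forceps are held flat, handle end at (321,202). Next I carry them to +y in front of the baths, then turn 193° so that the handle end points outward.

```bash
python3 -m crank '[[[0,0,0],[-0.3,2,0],1],[[0,0,0],[-0.3,4,0],1],[[0,0,0],[-0.3,4.5,0],1],[[0,0,0],[-0.3,4.5,0],1],[[0,0,0],[-0.3,4.5,0],1],[[0,0,0],[-0.3,4.5,0],1],[[0,0,0],[-0.3,4.5,0],1],[[0,0,0],[-0.3,4,0],1]]' >/dev/null
python3 -m crank '[[[0,0,-8.5],[0,0,0],1],[[0,0,-8.5],[0,0,0],1],[[0,0,-8.5],[0,0,0],1],[[0,0,-8.5],[0,0,0],1],[[0,0,-8.5],[0,0,0],1],[[0,0,-8.5],[0,0,0],1],[[0,0,-8.5],[0,0,0],1],[[0,0,-8.5],[0,0,0],1]]' 
python3 -m crank '[[[0,0,-8.5],[0,0,0],1],[[0,0,-8.5],[0,0,0],1],[[0,0,-8.5],[0,0,0],1],[[0,0,-8.5],[0,0,0],1],[[0,0,-8.5],[0,0,0],1],[[0,0,-8.5],[0,0,0],1],[[0,0,-8.5],[0,0,0],1],[[0,0,-8.5],[0,0,0],1]]' >/dev/null
python3 -m crank '[[[0,0,-8.5],[0,0,0],1],[[0,0,-8.5],[0,0,0],1],[[0,0,-8.5],[0,0,0],1],[[0,0,-8.5],[0,0,0],1],[[0,0,-8.5],[0,0,0],1],[[0,0,-8.5],[0,0,0],1],[[0,0,-5],[0,0,0],1],[[0,0,0],[0,0,0],1]]' 
python3 - <<'E'
from h import *
goto(.632,.2136,.15,13.9)
E
```

```text
time_s: 34.4
tcp_pos: [0.4292, 0.2318, 0.2453]
eef_rot: [179.9, -0.1, -111.2]
contact_force: [-0.3, 0.9, 0.3]
gripper_width: 0.0127
gripper_force: 15.0
time_s: 36.0
tcp_pos: [0.4293, 0.2318, 0.2455]
eef_rot: [179.9, 0.1, 12.5]
contact_force: [-0.4, -0.3, -0.0]
gripper_width: 0.0125
gripper_force: 15.0
rot [1.7993e+02 1.3000e-01 1.2530e+01] pos [0.4293 0.2318 0.2455] wz -1.37 shift cm [19.24  6.64  9.55]
```

```bash
python3 -m crank '[[[0,0,-1],[2,0.7,0],1],[[0,0,0],[3.6,1.2,0],1],[[0,0,0],[4,1.4,0],1],[[0,0,0],[4,1.4,0],1],[[0,0,0],[3.6,1.2,0],1],[[0,0,0],[2,0.7,0],1],[[0,0,0],[0,0,0],1],[[0,0,0],[0,0,0],1]]' 
python3 - <<'E'
from h import *
goto(.632,.2136,.15,13.5)
c=cap('wrist');save(c,'w10')
E
```

```text
time_s: 36.8
tcp_pos: [0.6315, 0.212, 0.2452]
eef_rot: [180.0, 0.2, 13.3]
contact_force: [0.2, -0.7, -0.7]
gripper_width: 0.0133
gripper_force: 15.0
rot [1.7996e+02 1.6000e-01 1.3300e+01] pos [0.6315 0.212  0.2452] wz -0.2 shift cm [ 0.08 -0.14  9.52]
```

View pics/w10.png

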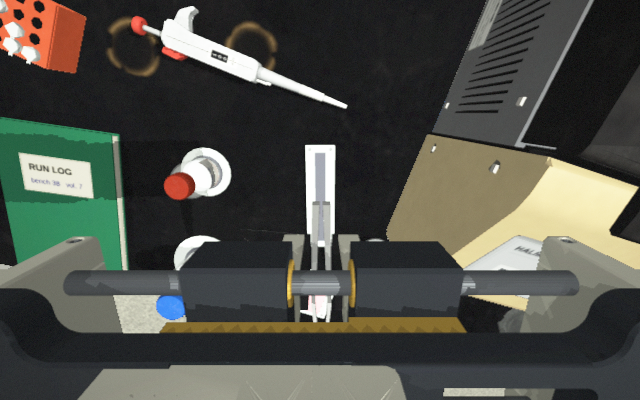

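The forceps (end at 320,203) are lined up with the slim pad (columns 306–335). The small bottle stands on its pad (205,175), and the bath side is to the right, from about column 385. I'll check the clearance for the gripper body, which is 97 mm to that side.

```bash
python3 - <<'E'
from h import *
c=cap('wrist');s=r.get_state();p=np.array(s['tcp_pos']);M=R.from_euler('xyz',s['eef_rot'],degrees=True).as_matrix()
K=np.array(c['intrinsics']);T=c['world_from_camera'];z=c['range_z'];v,u=np.mgrid[:400,:640]
W=np.stack([(u-K[0,2])*z/K[0,0],(v-K[1,2])*z/K[1,1],z],-1)@T[:3,:3].T+T[:3,3]
t=(W-p)@M
for x in(60,40,20,0,-20):
    k=(abs(t[...,0]*1000-x)<8)&(W[...,2]>.05)&(z>0)&(u>370)&(v<300)&(t[...,2]>0);print(x,k.sum(),np.percentile(t[...,1][k]*1000,[0,2,10]) if k.any() else None)
blob(c,'pad','bright',(300,140,345,200),.004)
blob(c,'sil','white',(300,140,345,240),.004)
for v0 in(150,165,180,195):
    k=300+np.where(masks(c)['bright'][v0,300:345])[0];P=ray(c,[(k.min()-.5,v0),(k.max()+.5,v0)],.004);q=(P-p)@M*1000;print(v0,np.round(q[:,:2],1).tolist(),np.round(P[:,:2],4).tolist())
print('end of pad row',140+np.where(masks(c)['bright'][140:160,320])[0][0])
print('forceps end',(ray(c,[(320,203)],.224)-p)@M*1000)
blob(c,'red','red',(150,165,205,205),.086)
E
```

```text
60 4858 [133.68103217 134.73825367 136.10274718]
40 5101 [126.90432163 128.46649495 129.45931601]
20 4878 [121.33604174 122.24427301 123.40265827]
0 3589 [115.04028516 115.92449876 117.14129733]
-20 2544 [108.89601831 109.60607371 110.65155815]
pad rect 633.6 214.2 cen 633.6 213.9 wh 41.0 77.1 yaw 14.2
sil rect 603.7 206.8 cen 621.6 211.5 wh 38.2 135.7 yaw 13.5
150 [[33.6, -21.9], [33.6, 19.6]] [[0.6584, 0.2415], [0.668, 0.2011]]
165 [[13.4, -22.3], [13.3, 19.9]] [[0.6386, 0.2372], [0.6484, 0.1961]]
180 [[-7.5, -21.3], [-7.6, 20.2]] [[0.6185, 0.2314], [0.6281, 0.191]]
195 [[-29.2, -21.7], [-29.2, 20.5]] [[0.5974, 0.2267], [0.6071, 0.1857]]
end of pad row 144
forceps end [[30.44088861 -0.66753443 22.4633751 ]]
red rect 601.1 363.9 cen 600.7 363.7 wh 28.8 33.7 yaw 141.9
```

```bash
python3 -m crank '[[[0,0,-0.2],[0.05,-0.12,2],1],[[0,0,0],[0,0,3.5],1],[[0,0,0],[0,0,3.5],1],[[0,0,0],[0,0,2],1],[[0,0,0],[0,0,0],1],[[0,0,0],[0,0,0],1]]' 
python3 - <<'E'
from h import *
goto(.632,.2136,.0311,13.5)
E
```

```text
time_s: 37.5
tcp_pos: [0.632, 0.2142, 0.1381]
eef_rot: [180.0, -0.0, 13.7]
contact_force: [0.4, 0.8, 0.6]
gripper_width: 0.0127
gripper_force: 15.0
rot [ 1.7999e+02 -4.0000e-02  1.3710e+01] pos [0.632  0.2142 0.1381] wz 0.21 shift cm [-1.00e-02  6.00e-02  1.07e+01]
```

```bash
python3 -m crank '[[[0,0,0.2],[0,0.03,1.5],1],[[0,0,0],[0,0,2],1],[[0,0,0],[0,0,2],1],[[0,0,0],[0,0,1.5],1],[[0,0,0],[0,0,1],1],[[0,0,0],[0,0,0],1],[[0,0,0],[0,0,0],1]]' 
python3 - <<'E'
from h import *
goto(.632,.2136,.0311,13.5)
E
```

```text
time_s: 38.2
tcp_pos: [0.6326, 0.2137, 0.0576]
eef_rot: [-180.0, -0.0, 13.5]
contact_force: [0.1, 0.3, -0.4]
gripper_width: 0.0125
gripper_force: 15.0
rot [-1.800e+02 -4.000e-02  1.349e+01] pos [0.6326 0.2137 0.0576] wz -0.01 shift cm [-0.06 -0.01  2.65]
```

```bash
python3 -m crank '[[[0,0,0],[-0.05,0,1],1],[[0,0,0],[0,0,0.8],1],[[0,0,0],[0,0,0.5],1],[[0,0,0],[0,0,0.2],1],[[0,0,0],[0,0,0],1],[[0,0,0],[0,0,0],1]]' 
python3 -m crank '[[[0,0,0],[0,0,0.1],1],[[0,0,0],[0,0,0],1],[[0,0,0],[0,0,0],1]]'
```

```text
time_s: 38.8
tcp_pos: [0.6318, 0.2135, 0.0322]
eef_rot: [-180.0, -0.0, 13.5]
contact_force: [-0.0, -0.8, 0.5]
gripper_width: 0.0126
gripper_force: 15.0
time_s: 39.1
tcp_pos: [0.6318, 0.2134, 0.0312]
eef_rot: [-180.0, -0.0, 13.5]
contact_force: [1.0, -0.5, 0.1]
gripper_width: 0.0127
gripper_force: 15.0
```

```bash
python3 -m crank '[[[0,0,0],[0,0,0.05],1],[[0,0,0],[0,0,0],0.6],[[0,0,0],[0,0,0],0.2],[[0,0,0],[0,0,0],0.2],[[0,0,0],[0,0,0],0.2],[[0,0,0],[0,0,-2],0.2],[[0,0,0],[0,0,-4],0.2],[[0,0,0],[0,0,-4],0.2]]' 
python3 -m crank '[[[0,0,0],[0,0,-4],0],[[0,0,0],[0,0,-4],-1],[[0,0,0],[0,0,-4],-1],[[0,0,0],[-4,-1,0],-1],[[0,0,0],[-4,-1,0],-1],[[0,0,0],[-4,-1,0],-1],[[0,0,0],[-4,-1,0],-1],[[0,0,0],[0,0,0],-1]]'
python3 - <<'E'
from h import *
c=cap('wrist');save(c,'w11')
E
```

```text
time_s: 39.9
tcp_pos: [0.6312, 0.213, 0.1308]
eef_rot: [179.9, 0.1, 13.5]
contact_force: [0.8, 0.9, 1.3]
gripper_width: 0.035
gripper_force: 0.0
time_s: 40.7
tcp_pos: [0.463, 0.2142, 0.2512]
eef_rot: [-179.9, -0.0, 13.6]
contact_force: [1.0, -0.4, 1.0]
gripper_width: 0.0869
gripper_force: 0.0
```

View pics/w11.png

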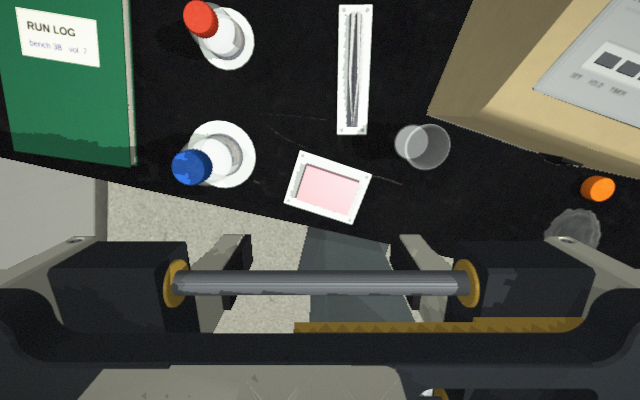

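Everything is on its pad: forceps at (354,70), notes (328,188), large bottle (215,160) and small bottle (222,40). The beaker and orange cap are undisturbed. One numeric check of the centring, with a zoomed crop.

```bash
python3 - <<'E'
from h import *
c=cap('wrist')
blob(c,'red','red',(175,0,222,42),.086);blob(c,'blue','blue',(165,140,216,190),.106)
blob(c,'wide','white',(165,115,262,190),.004);blob(c,'small','white',(175,3,262,75),.004)
blob(c,'slim pad','white',(330,3,378,138),.004);blob(c,'orange','orange',(570,170,625,210),.016)
im=cv2.resize(c['color'][0:145,325:385,::-1],None,fx=4,fy=4,interpolation=cv2.INTER_CUBIC)
cv2.imwrite('pics/crop.png',im)
t=cap('top');blob(t,'red','red',(160,140,210,190),.086);blob(t,'blue','blue',(160,190,210,240),.106)
blob(t,'small','bright',(163,150,200,186),.004)
E
```

```text
red rect 597.2 363.6 cen 597.0 363.6 wh 29.5 31.8 yaw 103.6
blue rect 459.3 349.3 cen 459.6 349.7 wh 36.0 40.6 yaw 103.6
wide rect 460.2 348.2 cen 458.7 347.5 wh 77.5 89.3 yaw 32.3
small rect 596.3 361.8 cen 597.6 361.7 wh 55.3 65.4 yaw 161.5
slim pad rect 597.5 205.5 cen 598.5 205.9 wh 38.2 146.6 yaw 13.6
orange rect 535.6 -157.8 cen 534.9 -158.2 wh 33.9 47.5 yaw 80.8Traceback (most recent call last):
  File "<stdin>", line 8, in <module>
  File "h.py", line 29, in blob
    cs=[k for k,h in zip(cs,hi[0]) if (h[3]>=0)==hole]
                            ~~^^^
TypeError: 'NoneType' object is not subscriptable
```

View pics/crop.png

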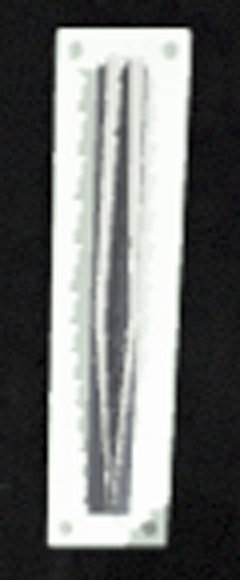

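The crop shows the forceps on the silhouette to within about 1 mm, with their axes parallel. The bottles' release poses match the pad centres too. Handing in.

```bash
python3 -c "
from plant import r
print(r.close_job())"
```

```text
the job is handed in; nothing more can be done
None
```

I handed the job in with all four items on their matching pads, centred to within about 2 mm by my measurements. The bottles are standing, and the beaker and orange cap look undisturbed in the last picture.

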